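Set the seasoning shakers back in their tray by size

ROBOT

A 7-joint arm with a two-finger parallel gripper is mounted at the origin on the work surface. World frame = base frame: x ahead of the robot, y to its left, z up, the work surface at z = 0. Lengths are in m, angles in rad, forces in N, time in s.
With the tool pointing down it reaches from about 0.425 to 0.825 m from the base axis. Payload 3.6 kg.
Tool frame: the origin (TCP) lies at the very end of the fingers, on their centre line; the grasp point (between the pads) lies 19 mm behind it; z points along the fingers, y is the direction in which the jaws open and shut (so a half turn about z gives the same grasp; the last joint's range is limited). The gripper opens to 85 mm and grips with 20 to 120 N. Pads are 22 mm wide; open, the fingers measure 114 mm over their backs; the gripper's body (76 mm by 85 mm) begins 54 mm behind the grasp point. The pads swing forward as they close: fully open they stand 13 mm farther back than shut.
Start: joints at [-1.325, 0.615, -0.013, 1.423, 0.008, 1.103, -0.04], TCP at [0.174, 0.626, 0.231] pointing down, gripper open.
Joint ranges: [-3.12, 3.12], [-0.3, 2.06], [-1.34, 1.32], [0.26, 2.42], [-1.36, 4.5], [0.01, 1.98], [-2.84, 2.84]. Speed limits (rad/s): [2.79, 2.79, 3.14, 3.14, 3.14, 3.14, 3.14].

INTERFACE

Orientations are given as a unit quaternion [x, y, z, w].
In Python, from cell import robot gives the robot as it stands.
- The arm moves only by the tool drive_tool, never from a script. Its argument "plan" is text: rows parted by semicolons, each of 7 numbers parted by spaces: the shift along the tool's x, y, z in m, then the turn, a rotation vector about the tool's x, y, z in degrees, then the opening, from 0 (shut) to 1 (fully open). A call has exactly 5 rows; each row shifts and turns the commanded pose from where the row before left it, along the tool's axes as they then stand; what a row does not reach is not made up. A row lasts 1/8 s, in which the tool goes at most 62.5 mm and 10.7 degrees, less where a joint would pass 70% of its speed; a pose out of reach is approached as far as the arm can. A call with a gripper value outside its range is refused whole. The fingers move at their own pace and stop on an object; "force" is the grip in N (left out, the last holds). Time passes only in rows, so rows that do not move let the fingers close, or fill a call up. It gives the time, the measured TCP pose, the force and the opening at its end, in the units of the state.
- robot.state(): the state, without advancing time (a new reading comes with each control period).
- robot.capture(name): name is "scene" or "side" or "wrist"; returns a dict with "image" (400x640x3 uint8, blue, green, red), "camera_matrix" (3x3 intrinsics, pixels), "rvec" (rotation vector, rad) and "tvec" (3), from world to camera coordinates, as OpenCV has them. Camera axes: x right, y down, z forward; pixel columns grow to the right and rows downward; lengths in m; the calibration is good to about 2 mm. A picture is of the moment at which its call begins. There is no depth.
- robot.finish_job(): hands the job in, once; it reports no verdict.
The state is a dict: "clock": time; "joint_pos": joint angles; "qd": joint speeds; "tau": joint torques, N m; "ee_pos": TCP position; "eef_rot": TCP orientation; "contact_force": force on the tool from outside, world axes, zero at the start; "moment": the same for the moment, N m; "finger_gap": finger opening in m.
Only numpy, scipy, OpenCV 4.12 (cv2) and the standard library are available. Lean on these libraries where they do the work, as an engineer would, in place of code of your own. Each camera call takes 0.05 s, during which the arm holds its last target.

TASK

Put the four steel shakers away upright in the shaker tray, one to each bay and in order of size: the largest in the end bay nearest the sheet pan, stepping down to the smallest in the end bay farthest from it. They are full, so do not tip them over or drop them; set each one down. Leave the can, jar, foil-wrapped potato and spoon where they are.

Things in the scene. Friction and masses are not known exactly. Their poses are not given: they have to be found in the camera images.
- shaker_large: the largest of the four seasoning shakers: an upright plain steel cylinder 64 mm across and 140 mm tall in all, the top 20 mm of it a bright screw cap of the same width (rounded over in the last 8 mm) with small dark pouring holes. Loose, stands on the table; origin at the centre of its underside, z up its axis. Between about 0.1 and 0.65 kg.
- shaker_medium: the second largest of the four seasoning shakers: an upright plain steel cylinder 58 mm across and 115 mm tall in all, the top 20 mm of it a bright screw cap of the same width (rounded over in the last 8 mm) with small dark pouring holes. Loose, stands on the table; origin at the centre of its underside, z up its axis. Between about 0.1 and 0.65 kg.
- shaker_small: the third largest of the four seasoning shakers: an upright plain steel cylinder 52 mm across and 95 mm tall in all, the top 20 mm of it a bright screw cap of the same width (rounded over in the last 8 mm) with small dark pouring holes. Loose, stands on the table; origin at the centre of its underside, z up its axis. Between about 0.1 and 0.65 kg.
- shaker_mini: the smallest of the four seasoning shakers: an upright plain steel cylinder 46 mm across and 75 mm tall in all, the top 20 mm of it a bright screw cap of the same width (rounded over in the last 8 mm) with small dark pouring holes. Loose, stands on the table; origin at the centre of its underside, z up its axis. Between about 0.1 and 0.65 kg.
- shaker_tray: the shaker tray: low steel tray fixed on the table, 92 (its x) by 356 (its y) by 22 mm high, a flat wire handle 22 mm out at each end. 4 mm dividers make a row of four bays, 84 by 84 mm inside, centres at its x = 0, y = -132, -44, 44, 132 mm. Bay floors lie 6 mm above the table, walls rise 16 mm over them. Origin: middle, at table height; y points roughly to the robot's left (within 0.25 rad).
- sheet_pan: the sheet pan: flat rimmed baking pan, 330 (its x) by 240 (its y) by 25 mm high, dark floor, bright rim, foil-wrapped potatoes in it; fixed, lying beyond one end of the shaker tray, either far to the robot's left (y > 0) or far to its right (y < 0), with a white cutting board on the other side. Origin: centre of its underside.
- tin: bystander: a food can with a blue label, 74 mm across, 82 mm tall, standing loose; origin at the centre of its underside. To be left alone.
- tub: bystander: a white plastic jar with a red cap, 52 mm across, 85 mm tall, standing loose among the shakers; origin at the centre of its underside. To be left alone.
- foil_potato: bystander: a potato wrapped in foil, about 120 mm long (its x), 56 mm wide and 56 mm high, lying loose; origin under its middle. To be left alone.
- spoon: bystander: a wooden spoon 260 mm long (its x) lying loose on the table behind the tray; origin near its middle. To be left alone.
There are look-alikes about, which are no part of the job. Leave any turquoise look-alike of the shaker_small alone. Leave any green look-alike of the shaker_mini alone.

How it is judged:
By the outcome, as a careful person would: the job done as asked, in the order asked, and still so for the second after the job is handed in, with the robot touching nothing.
It also fails if it takes over 96 s, if anything falls off the work surface, if the arm or the gripper's body presses on something with over 40 N, if the wrist force passes 120 N, or if a joint passes its speed limit or range.

## Working session

There is one attempt and no reset: what is moved stays moved. The work goes in short steps, Python scripts to look and compute and a tool call to move; the robot and the scene stay as the last step left them, time stands still between calls to the robot, and variables do not carry over. Pictures are saved under pics/ and viewed, and the job is handed in when it is done.

Besides the shell and the picture viewer there is one more tool, called after "Request:" by a JSON object that holds its "op" and its "data", one argument or row to a line. drive_tool: Moves the arm, as the interface text tells. Its arguments: {"type":"object","properties":{"plan":{"type":"string"},"force":{"type":"number"}},"required":["plan"]}

```bash
ls; mkdir -p pics; cat > h.py <<'E'
import numpy as np, cv2, pickle
from cell import robot
def cap(n,tag):
    d=robot.capture(n); cv2.imwrite(f'pics/{tag}.png',d['image']); pickle.dump(d,open(f'pics/{tag}.pkl','wb')); return d
def ld(tag): return pickle.load(open(f'pics/{tag}.pkl','rb'))
def ray(d,uv,z):
    R,_=cv2.Rodrigues(np.array(d['rvec'],float)); t=np.array(d['tvec'],float).ravel()
    c=-R.T@t; v=R.T@np.linalg.inv(d['camera_matrix'])@np.array([uv[0],uv[1],1.]); s=(z-c[2])/v[2]; return c+s*v
def proj(d,P): return cv2.projectPoints(np.array(P,float).reshape(-1,3),np.array(d['rvec'],float),np.array(d['tvec'],float),np.array(d['camera_matrix'],float),None)[0].reshape(-1,2)
def cam(d):
    R,_=cv2.Rodrigues(np.array(d['rvec'],float)); return -R.T@np.array(d['tvec'],float).ravel()
E
python3 - <<'E'
from h import *
for n in ['scene','side','wrist']:
    d=cap(n,n+'0'); print(n,cam(d),d['camera_matrix'][0])
print(robot.state())
E
```

```text
pics
scene [1.4520239  0.35797862 1.10392224] [396.57786607   0.         325.83312596]
side [-0.2499094  -0.81531845  1.09605004] [445.14297997   0.         312.74401281]
wrist [0.10048881 0.64559802 0.37313831] [292.39373      0.         315.24734585]
{'clock': 0.15, 'joint_pos': array([-1.32547022,  0.61571699, -0.01262472,  1.42455011,  0.00808723,
        1.10339446, -0.04042163]), 'qd': array([ 0.00149937, -0.00569964,  0.00026772, -0.00374367,  0.00138624,
       -0.00113026,  0.00072659]), 'tau': array([ 1.05027462e-03, -4.69657159e+01,  2.59953272e-01, -1.71252179e+01,
        1.00432243e-02,  7.14787791e-03,  4.78625779e-06]), 'ee_pos': array([0.1743382 , 0.62556886, 0.23038491]), 'eef_rot': array([ 1.35473422e-01,  9.90780466e-01, -1.00057333e-03, -1.35386244e-04]), 'contact_force': array([ 0.44858375,  0.35286659, -0.25823526]), 'moment': array([-0.01831342,  0.01344291, -0.00810794]), 'finger_gap': 0.0850385551454032}
```

View pics/scene0.png

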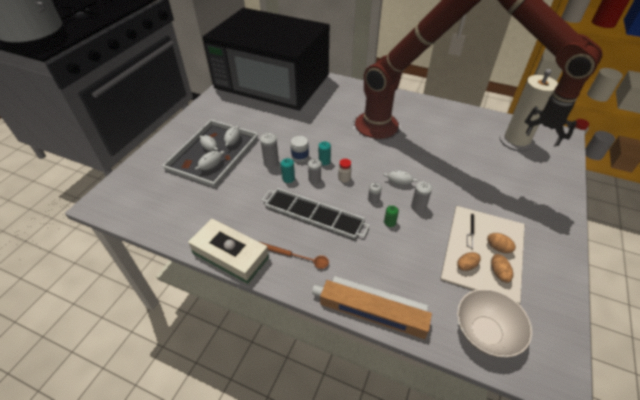

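View pics/side0.png

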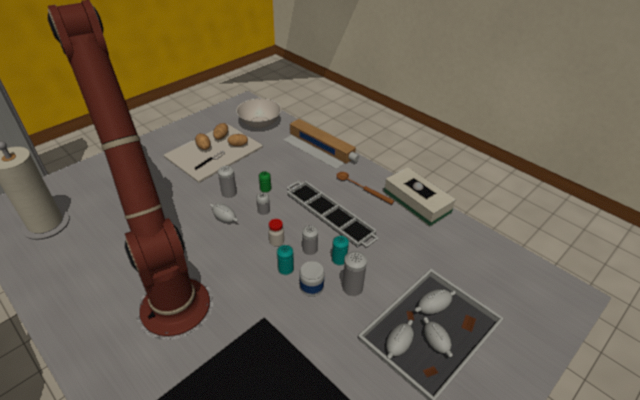

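View pics/wrist0.png

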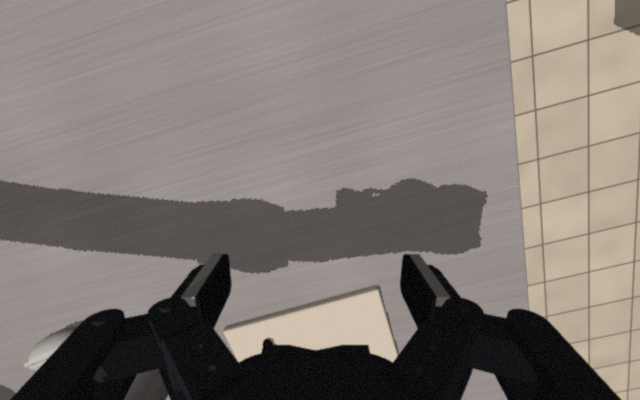

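```bash
python3 - <<'E'
from h import *
d=ld('scene0');im=d['image'][120:245,240:450];cv2.imwrite('pics/sz.png',cv2.resize(im,None,fx=3.8,fy=3.8,interpolation=cv2.INTER_CUBIC))
d=ld('side0');im=d['image'][150:310,190:390];cv2.imwrite('pics/sdz.png',cv2.resize(im,None,fx=3.7,fy=3.7,interpolation=cv2.INTER_CUBIC))
E
```

```text
(no output)
```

View pics/sz.png

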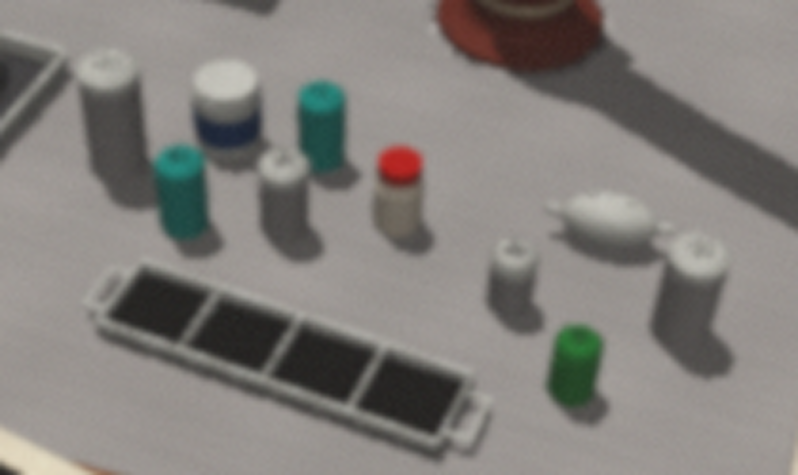

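View pics/sdz.png

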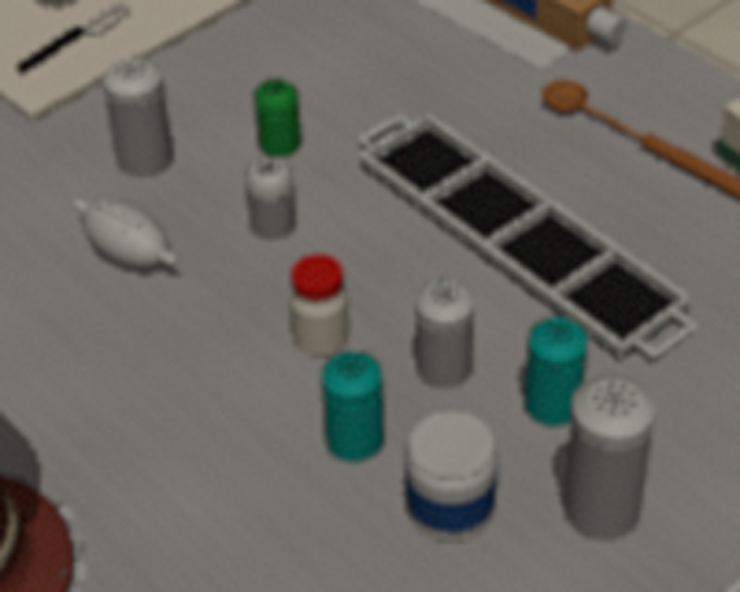

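```bash
python3 - <<'E'
from h import *
A=ld('scene0');B=ld('side0')
def tri(a,b):
    c1,c2=cam(A),cam(B); v1=ray(A,a,0)-c1; v2=ray(B,b,0)-c2
    v1/=np.linalg.norm(v1); v2/=np.linalg.norm(v2)
    s=np.linalg.lstsq(np.stack([v1,-v2],1),c2-c1,rcond=None)[0]
    p,q=c1+s[0]*v1,c2+s[1]*v2; return (p+q)/2,np.linalg.norm(p-q)
az=lambda x,y:(x/3.8+240-.4,y/3.8+120-.4); bz=lambda x,y:(x/3.7+190-.4,y/3.7+150-.4)
pts={'large':((107,68),(615,398),.14),'small':((283,160),(445,293),.095),'mini':((515,250),(270,168),.075),'medium':((702,247),(134,70),.115),
'turq1':((181,157),(557,330),.095),'turq2':((322,94),(353,363),.095),'green':((579,334),(277,89),.075),'tub':((400,162),(318,270),.085),'tin':((227,78),(452,437),.082)}
for k,(a,b,h) in pts.items():
    p,e=tri(az(*a),bz(*b)); print(k,p.round(3),round(e,4),ray(A,az(*a),h)[:2].round(3),ray(B,bz(*b),h)[:2].round(3))
# tray bays: corners of outer rim z=.022
for n,D,f in(('scene',A,az),('side',B,bz)):
    C={'scene':[(145,262),(470,372),(440,442),(98,318)],'side':[(430,120),(688,300),(620,345),(362,155)]}[n]
    for c in C: print(n,ray(D,f(*c),.022)[:2].round(3))
# dark bays
for n,D in(('scene',A),('side',B)):
    g=D['image'].max(2); r=(slice(185,235),slice(260,370)) if n=='scene' else (slice(180,245),slice(285,380))
    m=np.zeros_like(g); m[r]=(g[r]<75)*255
    k,l,s,c=cv2.connectedComponentsWithStats(m)
    for i in range(1,k):
        if s[i,4]>100: print(n,s[i,4],c[i].round(1),ray(D,c[i],.01)[:2].round(3))
E
```

```text
large [ 0.424 -0.314  0.138] 0.0021 [ 0.427 -0.313] [ 0.422 -0.314]
small [ 0.437 -0.113  0.096] 0.0018 [ 0.437 -0.114] [ 0.437 -0.112]
mini [0.446 0.133 0.076] 0.0004 [0.446 0.133] [0.447 0.134]
medium [0.415 0.299 0.116] 0.0026 [0.412 0.299] [0.416 0.299]
turq1 [ 0.474 -0.208  0.096] 0.0009 [ 0.474 -0.209] [ 0.475 -0.207]
turq2 [ 0.328 -0.118  0.095] 0.0012 [ 0.328 -0.119] [ 0.328 -0.117]
green [0.526 0.22  0.077] 0.0006 [0.525 0.22 ] [0.528 0.221]
tub [ 0.384 -0.009  0.086] 0.001 [ 0.383 -0.01 ] [ 0.384 -0.008]
tin [ 0.336 -0.225  0.088] 0.0001 [ 0.33  -0.228] [ 0.339 -0.221]
scene [ 0.557 -0.212]
scene [0.563 0.133]
scene [0.651 0.136]
scene [ 0.642 -0.219]
side [0.649 0.128]
side [ 0.641 -0.22 ]
side [ 0.555 -0.214]
side [0.562 0.135]
scene 273 [281.5 200.1] [ 0.595 -0.178]
scene 292 [302.7 207.6] [ 0.597 -0.089]
scene 310 [324.6 215.3] [ 0.599 -0.001]
scene 331 [347.5 223.4] [0.601 0.088]
side 239 [304.8 192.6] [0.614 0.097]
side 267 [321.2 204.4] [0.611 0.008]
side 298 [338.6 216.9] [ 0.609 -0.08 ]
side 333 [357.  230.3] [ 0.607 -0.168]
```

```bash
cat >> h.py <<'E'
from scipy.spatial.transform import Rotation as Ro
def go(x,y,z,yaw=0.0):
    """remaining shift in tool axes + turn (deg rotvec) to target: tool y at world angle yaw, pointing down"""
    s=robot.state(); R=Ro.from_quat(s['eef_rot']); p=s['ee_pos']
    c,n=np.cos(yaw),np.sin(yaw)
    T=Ro.from_matrix(np.array([[-n,c,0],[c,n,0],[0,0,-1]]).T)
    print('t',round(s['clock'],2),'p',p.round(4),'F',np.round(s['contact_force'],1),'gap',round(s['finger_gap'],4))
    print('shift tool mm',(R.inv().apply(np.array([x,y,z])-p)*1000).round(1),'turn',(R.inv()*T).as_rotvec(degrees=True).round(2))
E
python3 - <<'E'
from h import *
A=ld('scene0')
print('towel',ray(A,(520,143),0),'potato',ray(A,(240+610/3.8,120+222/3.8),.028))
go(.414,.299,.2)
a0=74.5
for i in range(8):
    a=np.radians(a0-9.3*i); y=np.array([np.cos(a),np.sin(a)]); x=np.array([-np.sin(a),np.cos(a)]); w=np.array([.03,-.041])
    print(round(x@w,3),round(y@w,3))
E
```

```text
towel [-0.12775657  0.61676354  0.        ] potato [0.32433275 0.20138902 0.028     ]
t 0.15 p [0.1743 0.6256 0.2304] F [ 0.4  0.4 -0.3] gap 0.085
shift tool mm [-318.5 -250.2   30.9] turn [-0.1   0.08 74.43]
-0.04 -0.031
-0.044 -0.025
-0.048 -0.017
-0.05 -0.009
-0.051 -0.001
-0.05 0.007
-0.048 0.015
-0.045 0.023
```

Request:
{"op": "drive_tool", "data": {
  "plan": "-0.04 -0.031 0 0 0 9.3 1; -0.044 -0.025 0 0 0 9.3 1; -0.048 -0.017 0 0 0 9.3 1; -0.05 -0.009 0 0 0 9.3 1; -0.051 -0.001 0 0 0 9.3 1",
  "force": 60
}}

```text
clock: 0.78
ee_pos: [0.3252, 0.4196, 0.2312]
eef_rot: [0.518, 0.855, -0.0, -0.0]
contact_force: [0.1, 0.3, 0.3]
finger_gap: 0.0853
```

Request:
{"op": "drive_tool", "data": {
  "plan": "-0.05 0.007 0 0 0 9.3 1; -0.048 0.015 0 0 0 9.3 1; -0.045 0.023 0 0 0 9.3 1; 0 0 0 0 0 0 1; 0 0 0 0 0 0 1"
}}

```text
clock: 1.4
ee_pos: [0.4129, 0.2996, 0.2311]
eef_rot: [0.706, 0.708, -0.0, -0.001]
contact_force: [-0.2, 0.0, 0.6]
finger_gap: 0.0857
```

```bash
python3 - <<'E'
from h import *
go(.414,.299,.066)
cap('wrist','w1')
E
```

```text
t 1.4 p [0.4129 0.2996 0.2311] F [-0.2  0.   0.6] gap 0.0857
shift tool mm [ -0.6   1.3 165.1] turn [-0.06 -0.03  0.11]
```

View pics/w1.png

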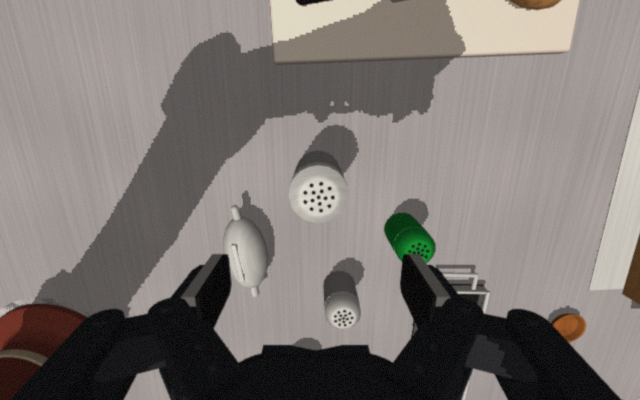

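```bash
python3 - <<'E'
from h import *
d=ld('w1'); print(cam(d), proj(d,[[.414,.299,.115],[.414,.328,.115],[.414,.27,.115],[.443,.299,.115],[.385,.299,.115]]).round(1))
E
```

```text
[0.41191637 0.37464743 0.37400477] [[317.7 197.7]
 [317.8 166.6]
 [317.6 227. ]
 [349.1 197.8]
 [286.3 197.7]]
```

The wrist view shows the medium shaker's hole pattern centred at (320,197), against a prediction of (317.7,197.7). That puts its x at about 0.4155. The mini shaker is at (343,317).

Request:
{"op": "drive_tool", "data": {
  "plan": "0 0.0025 0.02 0 0 0 1; 0 0 0.03 0 0 0 1; 0 0 0.03 0 0 0 1; 0 0 0.03 0 0 0 1; 0 0 0.02 0 0 0 1"
}}

```text
clock: 2.08
ee_pos: [0.4142, 0.3006, 0.0997]
eef_rot: [0.705, 0.709, -0.001, -0.001]
contact_force: [0.5, -0.0, -0.2]
finger_gap: 0.0858
```

Request:
{"op": "drive_tool", "data": {
  "plan": "0 0 0.02 0 0 0 1; 0 0 0.013 0 0 0 1; 0 0 0 0 0 0 1; 0 0 0 0 0 0 0; 0 0 0 0 0 0 0"
}}

```text
clock: 2.7
ee_pos: [0.4162, 0.2994, 0.0694]
eef_rot: [0.707, 0.707, 0.001, -0.0]
contact_force: [0.2, -0.6, 0.6]
finger_gap: 0.0559
```

Request:
{"op": "drive_tool", "data": {
  "plan": "0 0 0 0 0 0 0; 0 0 0 0 0 0 0; 0 0 0 0 0 0 0; 0 0 0 0 0 0 0; 0 0 0 0 0 0 0"
}}

```text
clock: 3.32
ee_pos: [0.4162, 0.2994, 0.0694]
eef_rot: [0.707, 0.707, 0.001, -0.0]
contact_force: [-2.6, 0.5, 5.2]
finger_gap: 0.0561
```

Request:
{"op": "drive_tool", "data": {
  "plan": "0 0 -0.01 0 0 0 0; 0 0 -0.02 0 0 0 0; 0 0 -0.03 0 0 0 0; 0 0 -0.03 0 0 0 0; 0 0 -0.03 0 0 0 0"
}}

```text
clock: 3.95
ee_pos: [0.4155, 0.2984, 0.1891]
eef_rot: [0.707, 0.707, -0.001, 0.0]
contact_force: [-0.1, 1.5, -4.1]
finger_gap: 0.0561
```

Request:
{"op": "drive_tool", "data": {
  "plan": "-0.01 0.005 0 0 0 0 0; -0.02 0.01 0 0 0 0 0; -0.03 0.015 0 0 0 0 0; -0.04 0.02 0 0 0 0 0; -0.04 0.02 0 0 0 0 0"
}}

```text
clock: 4.58
ee_pos: [0.4855, 0.1564, 0.1865]
eef_rot: [0.707, 0.707, -0.002, -0.0]
contact_force: [-0.1, -0.4, -3.9]
finger_gap: 0.056
```

Request:
{"op": "drive_tool", "data": {
  "plan": "-0.045 0.02 0 0 0 0 0; -0.045 0.02 0 0 0 0 0; -0.045 0.02 0 0 0 0 0; -0.04 0.02 0 0 0 0 0; -0.03 0.015 0 0 0 0 0"
}}

```text
clock: 5.2
ee_pos: [0.5802, -0.0499, 0.1861]
eef_rot: [0.708, 0.706, -0.002, -0.001]
contact_force: [-0.4, 0.1, -2.9]
finger_gap: 0.0565
```

Request:
{"op": "drive_tool", "data": {
  "plan": "-0.02 0.012 0 0 0 0 0; -0.012 0.006 0 0 0 0 0; -0.006 0.003 0 0 0 0 0; 0 0 0 0 0 0 0; 0 0 0 0 0 0 0"
}}

```text
clock: 5.82
ee_pos: [0.6019, -0.0826, 0.1881]
eef_rot: [0.706, 0.708, 0.0, -0.001]
contact_force: [1.1, 0.5, -3.2]
finger_gap: 0.0559
```

```bash
python3 - <<'E'
from h import *
go(.602,-.085,.0765,-.021)
cap('wrist','w2');cap('side','s2')
E
```

```text
t 5.83 p [ 0.6019 -0.0826  0.1881] F [ 1.1  0.5 -3.2] gap 0.0559
shift tool mm [ -2.6   0.2 111.6] turn [-0.05 -0.06  1.33]
```

View pics/w2.png

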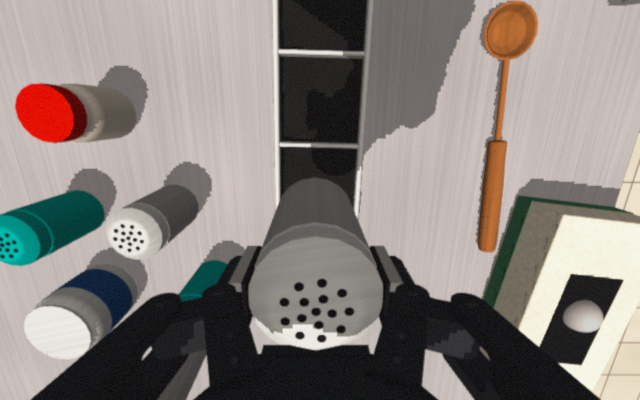

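View pics/s2.png

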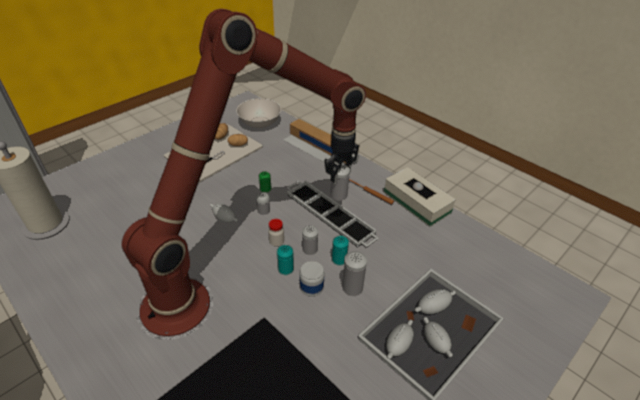

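```bash
python3 - <<'E'
from h import *
d=ld('w2')
for q in [(279,53),(366,53),(278,145),(359,145),(280,10),(368,10),(278,195)]: print(q,ray(d,q,.022)[:2].round(4))
E
```

```text
(279, 53) [0.5659 0.0465]
(366, 53) [0.6491 0.0465]
(278, 145) [ 0.5618 -0.0404]
(359, 145) [ 0.6463 -0.0403]
(280, 10) [0.5681 0.0822]
(368, 10) [0.6491 0.0823]
(278, 195) [ 0.5599 -0.0945]
```

The wrist view shows the tray dividers at rows 53 and 145. These give y = 0.0465 and -0.040, which agrees with my bay positions, so I'm lowering the shaker.

Request:
{"op": "drive_tool", "data": {
  "plan": "-0.0025 0 0.02 0 0 1.3 0; 0 0 0.03 0 0 0 0; 0 0 0.03 0 0 0 0; 0 0 0.015 0 0 0 0; 0 0 0 0 0 0 0"
}}

```text
clock: 6.55
ee_pos: [0.6017, -0.086, 0.0926]
eef_rot: [0.715, 0.699, -0.001, -0.001]
contact_force: [0.3, -0.0, -3.4]
finger_gap: 0.0558
```

Request:
{"op": "drive_tool", "data": {
  "plan": "0 0 0.006 0 0 0 0; 0 0 0.005 0 0 0 0; 0 0 0.003 0 0 0 0; 0 0 0.002 0 0 0 0; 0 0 0 0 0 0 0"
}}

```text
clock: 7.18
ee_pos: [0.6022, -0.0865, 0.0772]
eef_rot: [0.715, 0.699, -0.0, -0.0]
contact_force: [0.5, 0.4, -4.4]
finger_gap: 0.0556
```

Request:
{"op": "drive_tool", "data": {
  "plan": "0 0 0.001 0 0 0 0; 0 0 0.001 0 0 0 0; 0 0 0 0 0 0 0; 0 0 0 0 0 0 0; 0 0 0 0 0 0 0"
}}

```text
clock: 7.8
ee_pos: [0.6024, -0.0866, 0.0755]
eef_rot: [0.715, 0.699, 0.0, 0.0]
contact_force: [-0.8, 0.2, -1.3]
finger_gap: 0.0559
```

Request:
{"op": "drive_tool", "data": {
  "plan": "0 0 0.0005 0 0 0 0; 0 0 0 0 0 0 0.75; 0 0 0 0 0 0 0.85; 0 0 0 0 0 0 1; 0 0 0 0 0 0 1"
}}

```text
clock: 8.43
ee_pos: [0.6024, -0.0865, 0.0748]
eef_rot: [0.715, 0.699, 0.0, 0.0]
contact_force: [-0.7, -0.5, 0.6]
finger_gap: 0.0852
```

Request:
{"op": "drive_tool", "data": {
  "plan": "0 0 0 0 0 0 1; 0 0 -0.02 0 0 0 1; 0 0 -0.035 0 0 0 1; 0 0 -0.04 0 0 0 1; 0 0 -0.04 0 0 0 1"
}}

```text
clock: 9.05
ee_pos: [0.602, -0.0865, 0.211]
eef_rot: [0.715, 0.699, -0.0, -0.0]
contact_force: [0.7, 0.1, -0.3]
finger_gap: 0.0857
```

```bash
python3 - <<'E'
from h import *
go(.425,-.314,.091)
cap('scene','c3')
E
```

```text
t 9.05 p [ 0.602  -0.0865  0.211 ] F [ 0.7  0.1 -0.3] gap 0.0857
shift tool mm [-231.4 -171.9  120. ] turn [-0.02  0.   -1.27]
```

View pics/c3.png

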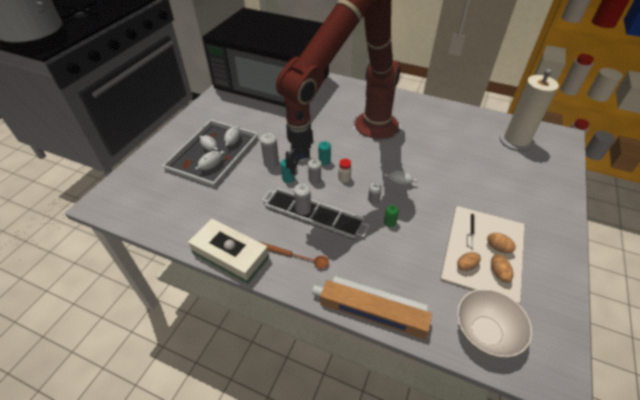

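The scene view shows the medium shaker upright in the second bay, around (303,198). The large one is next.

Request:
{"op": "drive_tool", "data": {
  "plan": "-0.015 -0.011 0 0 0 -1.3 1; -0.03 -0.022 0 0 0 0 1; -0.04 -0.03 0 0 0 0 1; -0.045 -0.033 0 0 0 0 1; -0.04 -0.03 0 0 0 0 1"
}}

```text
clock: 9.72
ee_pos: [0.4746, -0.2581, 0.2099]
eef_rot: [0.707, 0.707, -0.0, 0.0]
contact_force: [0.1, -0.1, -0.2]
finger_gap: 0.0852
```

Request:
{"op": "drive_tool", "data": {
  "plan": "-0.03 -0.022 0 0 0 0 1; -0.02 -0.015 0 0 0 0 1; -0.011 -0.008 0 0 0 0 1; 0 0 0 0 0 0 1; 0 0 0 0 0 0 1"
}}

```text
clock: 10.35
ee_pos: [0.4322, -0.316, 0.2096]
eef_rot: [0.706, 0.708, 0.001, -0.0]
contact_force: [0.0, 0.2, 0.2]
finger_gap: 0.0854
```

```bash
python3 - <<'E'
from h import *
go(.425,-.314,.091)
d=cap('wrist','w3')
print(proj(d,[[.425,-.314,.14],[.437,-.113,.095]]))
E
```

```text
t 10.35 p [ 0.4322 -0.316   0.2096] F [0.  0.2 0.2] gap 0.0854
shift tool mm [  1.9  -7.2 118.6] turn [ 0.03 -0.06  0.16]
[[307.26993084 211.55390684]
 [323.93532281 -75.53359362]]
```

View pics/w3.png

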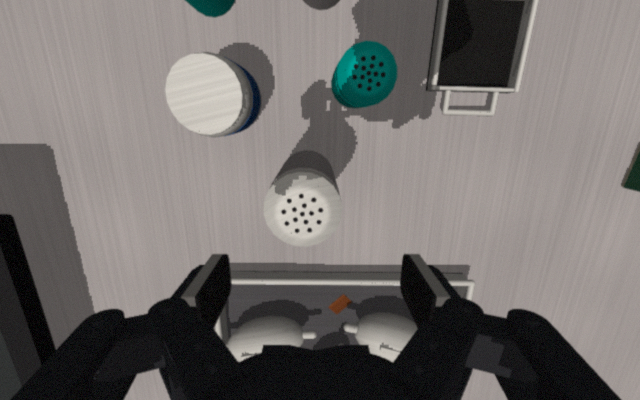

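The large cap's holes are centred at (303,213), so the shaker is at about (0.422, -0.315).

Request:
{"op": "drive_tool", "data": {
  "plan": "0.001 -0.01 0 0 0 0 1; 0 0 0.01 0 0 0 1; 0 0 0.02 0 0 0 1; 0 0 0.03 0 0 0 1; 0 0 0.025 0 0 0 1"
}}

```text
clock: 11.02
ee_pos: [0.4208, -0.3158, 0.1233]
eef_rot: [0.707, 0.707, -0.0, -0.0]
contact_force: [0.9, -0.2, 0.0]
finger_gap: 0.0853
```

Request:
{"op": "drive_tool", "data": {
  "plan": "0 0 0.02 0 0 0 1; 0 0 0.01 0 0 0 1; 0 0 0 0 0 0 1; 0 0 0 0 0 0 0; 0 0 0 0 0 0 0"
}}

```text
clock: 11.65
ee_pos: [0.4219, -0.3169, 0.0962]
eef_rot: [0.707, 0.707, 0.0, 0.001]
contact_force: [-0.6, 0.5, 3.9]
finger_gap: 0.0623
```

Request:
{"op": "drive_tool", "data": {
  "plan": "0 0 0 0 0 0 0; 0 0 0 0 0 0 0; 0 0 0 0 0 0 0; 0 0 -0.01 0 0 0 0; 0 0 -0.02 0 0 0 0"
}}

```text
clock: 12.28
ee_pos: [0.4197, -0.3151, 0.1241]
eef_rot: [0.707, 0.707, -0.0, -0.002]
contact_force: [0.1, -0.1, -5.0]
finger_gap: 0.0621
```

Request:
{"op": "drive_tool", "data": {
  "plan": "0 0 -0.025 0 0 0 0; 0 0 -0.025 0 0 0 0; 0 0 -0.025 0 0 0 0; 0 0 -0.015 0 0 0 0; 0 0 0 0 0 0 0"
}}

```text
clock: 12.9
ee_pos: [0.4211, -0.3165, 0.2154]
eef_rot: [0.707, 0.707, 0.0, 0.001]
contact_force: [0.7, -0.4, -4.6]
finger_gap: 0.0619
```

Request:
{"op": "drive_tool", "data": {
  "plan": "0.01 0.012 0 0 0 0 0; 0.015 0.02 0 0 0 0 0; 0.022 0.028 0 0 0 0 0; 0.025 0.032 0 0 0 0 0; 0.025 0.032 0 0 0 0 0"
}}

```text
clock: 13.52
ee_pos: [0.5461, -0.2166, 0.2131]
eef_rot: [0.707, 0.708, -0.0, -0.002]
contact_force: [1.1, -0.3, -4.7]
finger_gap: 0.0621
```

Request:
{"op": "drive_tool", "data": {
  "plan": "0.02 0.025 0 0 0 0 0; 0.014 0.018 0 0 0 1.2 0; 0.008 0.01 0 0 0 0 0; 0.003 0.003 0 0 0 0 0; 0 0 0 0 0 0 0"
}}

```text
clock: 14.15
ee_pos: [0.6005, -0.175, 0.2144]
eef_rot: [0.715, 0.7, -0.001, -0.0]
contact_force: [-1.1, -0.9, -5.1]
finger_gap: 0.0621
```

```bash
python3 - <<'E'
from h import *
go(.600,-.1735,.1015,-.021)
d=cap('wrist','w4')
E
```

```text
t 14.15 p [ 0.6005 -0.175   0.2144] F [-1.1 -0.9 -5.1] gap 0.0621
shift tool mm [  1.5  -0.4 112.9] turn [-0.08  0.02 -0.01]
```

View pics/w4.png

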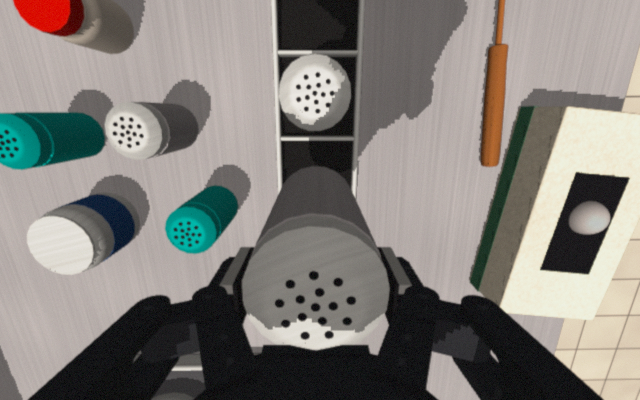

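The medium shaker stands well centred in its bay, at about (317,92), and the large one is over the end bay. Lowering it now.

Request:
{"op": "drive_tool", "data": {
  "plan": "0.0015 0 0.02 0 0 0 0; 0 0 0.03 0 0 0 0; 0 0 0.03 0 0 0 0; 0 0 0.015 0 0 0 0; 0 0 0.004 0 0 0 0"
}}

```text
clock: 14.82
ee_pos: [0.6006, -0.1736, 0.1153]
eef_rot: [0.715, 0.699, -0.0, -0.0]
contact_force: [1.0, 0.2, -3.7]
finger_gap: 0.062
```

Request:
{"op": "drive_tool", "data": {
  "plan": "0 0 0.004 0 0 0 0; 0 0 0.004 0 0 0 0; 0 0 0.002 0 0 0 0; 0 0 0 0 0 0 0; 0 0 0 0 0 0 0"
}}

```text
clock: 15.45
ee_pos: [0.6014, -0.1731, 0.1061]
eef_rot: [0.714, 0.7, 0.0, 0.0]
contact_force: [-0.9, -0.6, -4.4]
finger_gap: 0.0617
```

Request:
{"op": "drive_tool", "data": {
  "plan": "0 0 0.002 0 0 0 0; 0 0 0.0015 0 0 0 0; 0 0 0 0 0 0 0; 0 0 0 0 0 0 0; 0 0 0 0 0 0 0"
}}

```text
clock: 16.08
ee_pos: [0.6012, -0.173, 0.1023]
eef_rot: [0.714, 0.7, -0.0, -0.0]
contact_force: [-0.2, -0.8, -4.1]
finger_gap: 0.0621
```

Request:
{"op": "drive_tool", "data": {
  "plan": "0 0 0.001 0 0 0 0; 0 0 0 0 0 0 0; 0 0 0 0 0 0 0; 0 0 0 0 0 0 0; 0 0 0 0 0 0 0"
}}

```text
clock: 16.7
ee_pos: [0.6013, -0.173, 0.1022]
eef_rot: [0.714, 0.7, 0.0, 0.0]
contact_force: [-2.5, 2.2, 5.6]
finger_gap: 0.0618
```

Touchdown: the vertical force went from -4 N to +5.6 N. Releasing.

Request:
{"op": "drive_tool", "data": {
  "plan": "0 0 0 0 0 0 0.8; 0 0 0 0 0 0 0.9; 0 0 0 0 0 0 1; 0 0 0 0 0 0 1; 0 0 0 0 0 0 1"
}}

```text
clock: 17.32
ee_pos: [0.6013, -0.1731, 0.1013]
eef_rot: [0.714, 0.7, -0.0, 0.0]
contact_force: [-0.0, -0.1, 0.4]
finger_gap: 0.0857
```

Request:
{"op": "drive_tool", "data": {
  "plan": "0 0 0 0 0 0 1; 0 0 -0.02 0 0 0 1; 0 0 -0.03 0 0 0 1; 0 0 -0.03 0 0 0 1; 0 0 -0.03 0 0 0 1"
}}

```text
clock: 17.95
ee_pos: [0.6011, -0.173, 0.2123]
eef_rot: [0.714, 0.7, -0.0, -0.0]
contact_force: [0.1, 0.1, 0.5]
finger_gap: 0.0855
```

```bash
python3 - <<'E'
from h import *
go(.437,-.113,.046)
cap('side','s4')
E
```

```text
t 17.95 p [ 0.6011 -0.173   0.2123] F [0.1 0.1 0.5] gap 0.0855
shift tool mm [  56.6 -165.3  166.3] turn [-0.01  0.   -1.17]
```

View pics/s4.png

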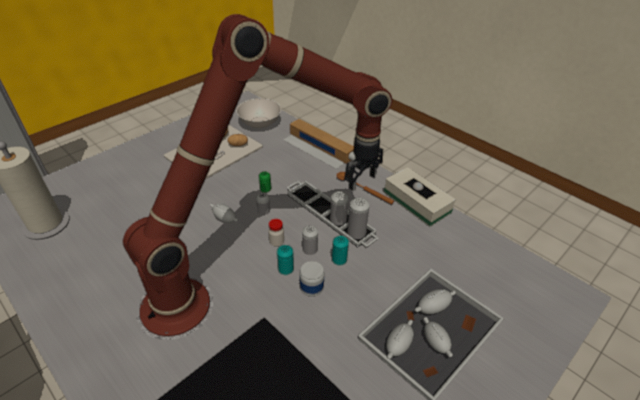

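The large and medium shakers both stand upright in their bays, at (358,218) and (339,208). Moving over the small one.

Request:
{"op": "drive_tool", "data": {
  "plan": "0.005 -0.015 0 0 0 -1.2 1; 0.01 -0.03 0 0 0 0 1; 0.014 -0.04 0 0 0 0 1; 0.013 -0.035 0 0 0 0 1; 0.01 -0.025 0 0 0 0 1"
}}

```text
clock: 18.62
ee_pos: [0.4546, -0.1203, 0.2112]
eef_rot: [0.707, 0.707, -0.0, -0.0]
contact_force: [-0.4, -0.7, 0.8]
finger_gap: 0.0853
```

Request:
{"op": "drive_tool", "data": {
  "plan": "0.005 -0.015 0 0 0 0 1; 0.003 -0.008 0 0 0 0 1; 0 0 0 0 0 0 1; 0 0 0 0 0 0 1; 0 0 0 0 0 0 1"
}}

```text
clock: 19.25
ee_pos: [0.4339, -0.1131, 0.2112]
eef_rot: [0.707, 0.707, -0.0, 0.0]
contact_force: [0.9, 0.7, 0.2]
finger_gap: 0.0857
```

```bash
python3 - <<'E'
from h import *
go(.437,-.113,.046)
d=cap('wrist','w5')
print(proj(d,[[.437,-.113,.095],[.446,.133,.075]]))
E
```

```text
t 19.25 p [ 0.4339 -0.1131  0.2112] F [0.9 0.7 0.2] gap 0.0857
shift tool mm [1.000e-01 3.000e+00 1.652e+02] turn [0.02 0.03 0.03]
[[ 319.687728    196.91574509]
 [ 332.72109036 -130.27135572]]
```

View pics/w5.png

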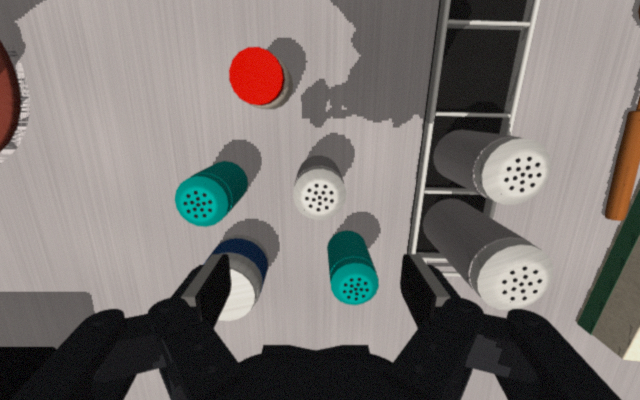

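The small shaker's holes are centred at (320,196), matching the prediction. Descending.

Request:
{"op": "drive_tool", "data": {
  "plan": "0 0.003 0.02 0 0 0 1; 0 0 0.03 0 0 0 1; 0 0 0.035 0 0 0 1; 0 0 0.03 0 0 0 1; 0 0 0.025 0 0 0 1"
}}

```text
clock: 19.92
ee_pos: [0.4365, -0.1129, 0.07]
eef_rot: [0.707, 0.707, -0.0, -0.0]
contact_force: [0.1, -0.7, -0.3]
finger_gap: 0.0858
```

Request:
{"op": "drive_tool", "data": {
  "plan": "0 0 0.015 0 0 0 1; 0 0 0.008 0 0 0 1; 0 0 0 0 0 0 1; 0 0 0 0 0 0 0; 0 0 0 0 0 0 0"
}}

```text
clock: 20.55
ee_pos: [0.437, -0.1129, 0.049]
eef_rot: [0.707, 0.707, 0.0, 0.001]
contact_force: [2.0, -0.6, 4.0]
finger_gap: 0.0516
```

Request:
{"op": "drive_tool", "data": {
  "plan": "0 0 0 0 0 0 0; 0 0 0 0 0 0 0; 0 0 0 0 0 0 0; 0 0 0 0 0 0 0; 0 0 0 0 0 0 0"
}}

```text
clock: 21.18
ee_pos: [0.4371, -0.113, 0.0493]
eef_rot: [0.707, 0.707, 0.001, 0.001]
contact_force: [-0.5, -0.2, 5.2]
finger_gap: 0.0501
```

Request:
{"op": "drive_tool", "data": {
  "plan": "0 0 -0.01 0 0 0 0; 0 0 -0.025 0 0 0 0; 0 0 -0.035 0 0 0 0; 0 0 -0.035 0 0 0 0; 0 0 -0.025 0 0 0 0"
}}

```text
clock: 21.8
ee_pos: [0.4358, -0.1127, 0.1799]
eef_rot: [0.707, 0.707, 0.0, 0.0]
contact_force: [-0.2, 0.1, -2.0]
finger_gap: 0.0501
```

Request:
{"op": "drive_tool", "data": {
  "plan": "0.007 0.01 0 0 0 0 0; 0.014 0.02 0 0 0 0 0; 0.02 0.028 0 0 0 0 0; 0.022 0.031 0 0 0 1.2 0; 0.02 0.028 0 0 0 0 0"
}}

```text
clock: 22.42
ee_pos: [0.554, -0.028, 0.1762]
eef_rot: [0.714, 0.7, -0.001, -0.001]
contact_force: [0.7, -0.6, -3.1]
finger_gap: 0.0503
```

Request:
{"op": "drive_tool", "data": {
  "plan": "0.016 0.023 0 0 0 0 0; 0.011 0.016 0 0 0 0 0; 0.006 0.008 0 0 0 0 0; 0 0.003 0 0 0 0 0; 0 0 0 0 0 0 0"
}}

```text
clock: 23.05
ee_pos: [0.6037, 0.0008, 0.1778]
eef_rot: [0.715, 0.699, -0.001, -0.0]
contact_force: [0.2, 0.3, -3.2]
finger_gap: 0.0502
```

```bash
python3 - <<'E'
from h import *
go(.604,.003,.0553,-.021)
d=cap('wrist','w6')
E
```

```text
t 23.05 p [0.6037 0.0008 0.1778] F [ 0.2  0.3 -3.2] gap 0.0502
shift tool mm [  2.3   0.5 122.5] turn [-0.08  0.04 -0.03]
```

View pics/w6.png

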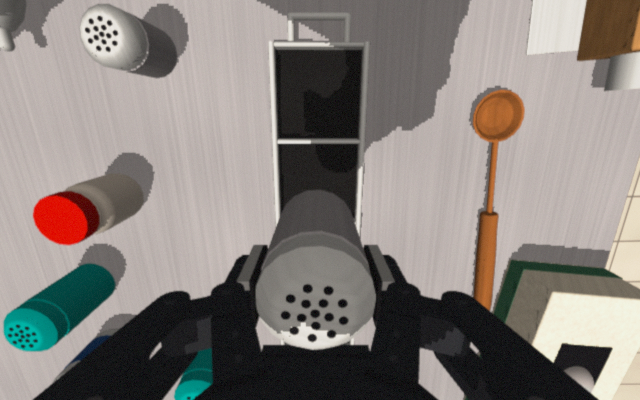

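The small shaker is over the third bay: the divider shows at row 141 and the tray end at row 43. Lowering it.

Request:
{"op": "drive_tool", "data": {
  "plan": "0.0025 0.0005 0.02 0 0 0 0; 0 0 0.035 0 0 0 0; 0 0 0.035 0 0 0 0; 0 0 0.018 0 0 0 0; 0 0 0.005 0 0 0 0"
}}

```text
clock: 23.72
ee_pos: [0.6044, 0.0037, 0.0647]
eef_rot: [0.715, 0.7, -0.001, -0.0]
contact_force: [0.5, -0.3, -3.4]
finger_gap: 0.0499
```

Request:
{"op": "drive_tool", "data": {
  "plan": "0 0 0.003 0 0 0 0; 0 0 0.002 0 0 0 0; 0 0 0.0015 0 0 0 0; 0 0 0 0 0 0 0; 0 0 0 0 0 0 0"
}}

```text
clock: 24.35
ee_pos: [0.605, 0.0042, 0.0591]
eef_rot: [0.714, 0.7, 0.0, 0.0]
contact_force: [0.4, 0.6, -3.1]
finger_gap: 0.0503
```

Request:
{"op": "drive_tool", "data": {
  "plan": "0 0 0.0015 0 0 0 0; 0 0 0.0015 0 0 0 0; 0 0 0 0 0 0 0; 0 0 0 0 0 0 0; 0 0 0 0 0 0 0"
}}

```text
clock: 24.98
ee_pos: [0.6049, 0.0041, 0.0558]
eef_rot: [0.714, 0.7, -0.0, -0.0]
contact_force: [0.2, -0.3, -3.4]
finger_gap: 0.0502
```

Request:
{"op": "drive_tool", "data": {
  "plan": "0 0 0.001 0 0 0 0; 0 0 0 0 0 0 0; 0 0 0 0 0 0 0; 0 0 0 0 0 0 0; 0 0 0 0 0 0 0"
}}

```text
clock: 25.6
ee_pos: [0.605, 0.0041, 0.0554]
eef_rot: [0.714, 0.7, 0.0, 0.0]
contact_force: [-1.5, 0.3, 4.9]
finger_gap: 0.0501
```

Touched down. Release, lift, then go to the mini.

Request:
{"op": "drive_tool", "data": {
  "plan": "0 0 0 0 0 0 0.7; 0 0 0 0 0 0 0.85; 0 0 0 0 0 0 1; 0 0 0 0 0 0 1; 0 0 0 0 0 0 1"
}}

```text
clock: 26.22
ee_pos: [0.6049, 0.0041, 0.0548]
eef_rot: [0.714, 0.7, -0.0, 0.0]
contact_force: [0.2, -0.4, -0.2]
finger_gap: 0.0852
```

Request:
{"op": "drive_tool", "data": {
  "plan": "0 0 0 0 0 0 1; 0 0 -0.025 0 0 0 1; 0 0 -0.04 0 0 0 1; 0 0 -0.045 0 0 0 1; 0 0 -0.035 0 0 0 1"
}}

```text
clock: 26.85
ee_pos: [0.6052, 0.004, 0.2019]
eef_rot: [0.714, 0.7, 0.001, 0.001]
contact_force: [0.9, -0.2, -0.3]
finger_gap: 0.0851
```

Request:
{"op": "drive_tool", "data": {
  "plan": "0.012 -0.015 0 0 0 -1.2 1; 0.024 -0.029 0 0 0 0 1; 0.03 -0.037 0 0 0 0 1; 0.028 -0.034 0 0 0 0 1; 0.019 -0.023 0 0 0 0 1"
}}

```text
clock: 27.48
ee_pos: [0.4652, 0.1188, 0.1998]
eef_rot: [0.706, 0.708, -0.0, -0.001]
contact_force: [0.6, -0.3, 0.2]
finger_gap: 0.0851
```

Request:
{"op": "drive_tool", "data": {
  "plan": "0.01 -0.013 0 0 0 0 1; 0.006 -0.007 0 0 0 0 1; 0 0 0 0 0 0 1; 0 0 0 0 0 0 1; 0 0 0 0 0 0 1"
}}

```text
clock: 28.1
ee_pos: [0.4478, 0.1326, 0.1998]
eef_rot: [0.707, 0.707, -0.0, 0.0]
contact_force: [0.4, 1.0, 0.4]
finger_gap: 0.0857
```

```bash
python3 - <<'E'
from h import *
go(.446,.133,.028)
d=cap('wrist','w7')
print(proj(d,[[.446,.133,.075]]))
E
```

```text
t 28.1 p [0.4478 0.1326 0.1998] F [0.4 1.  0.4] gap 0.0857
shift tool mm [  0.5  -1.8 171.8] turn [ 0.03  0.03 -0.06]
[[314.42487308 194.10192365]]
```

View pics/w7.png

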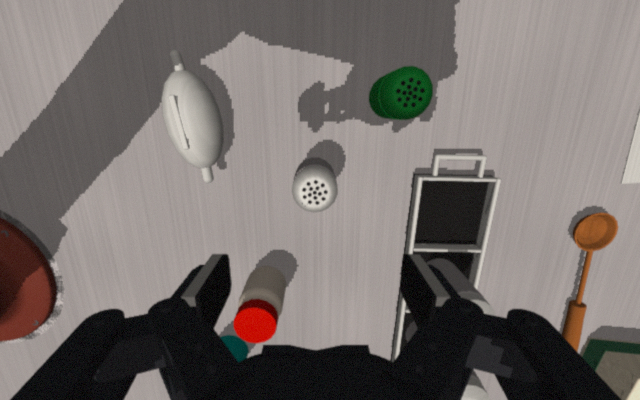

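The mini's holes are centred at (315,193), matching the prediction. The potato and jar are clear of the fingers, so I'm descending.

Request:
{"op": "drive_tool", "data": {
  "plan": "0.0005 -0.0015 0.02 0 0 0 1; 0 0 0.035 0 0 0 1; 0 0 0.04 0 0 0 1; 0 0 0.035 0 0 0 1; 0 0 0.02 0 0 0 1"
}}

```text
clock: 28.78
ee_pos: [0.4453, 0.1333, 0.0481]
eef_rot: [0.707, 0.707, -0.001, -0.0]
contact_force: [-0.4, -0.7, -0.5]
finger_gap: 0.0859
```

Request:
{"op": "drive_tool", "data": {
  "plan": "0 0 0.013 0 0 0 1; 0 0 0.007 0 0 0 1; 0 0 0 0 0 0 1; 0 0 0 0 0 0 0; 0 0 0 0 0 0 0"
}}

```text
clock: 29.4
ee_pos: [0.446, 0.134, 0.0304]
eef_rot: [0.707, 0.707, 0.001, 0.0]
contact_force: [0.7, -0.8, -0.6]
finger_gap: 0.0518
```

Request:
{"op": "drive_tool", "data": {
  "plan": "0 0 0 0 0 0 0; 0 0 0 0 0 0 0; 0 0 0 0 0 0 0; 0 0 0 0 0 0 0; 0 0 0 0 0 0 0"
}}

```text
clock: 30.02
ee_pos: [0.4461, 0.134, 0.0308]
eef_rot: [0.707, 0.707, 0.001, 0.0]
contact_force: [0.1, -0.3, 6.1]
finger_gap: 0.0447
```

Request:
{"op": "drive_tool", "data": {
  "plan": "0 0 -0.01 0 0 0 0; 0 0 -0.025 0 0 0 0; 0 0 -0.035 0 0 0 0; 0 0 -0.03 0 0 0 0; 0 0 -0.02 0 0 0 0"
}}

```text
clock: 30.65
ee_pos: [0.4455, 0.1339, 0.1516]
eef_rot: [0.707, 0.707, 0.001, 0.0]
contact_force: [0.5, 0.6, -1.5]
finger_gap: 0.0443
```

Request:
{"op": "drive_tool", "data": {
  "plan": "-0.003 0.01 0 0 0 0 0; -0.005 0.02 0 0 0 0 0; -0.007 0.028 0 0 0 0 0; -0.008 0.03 0 0 0 1.2 0; -0.007 0.028 0 0 0 0 0"
}}

```text
clock: 31.28
ee_pos: [0.5622, 0.1026, 0.1483]
eef_rot: [0.714, 0.7, -0.001, -0.0]
contact_force: [0.4, -0.1, -1.6]
finger_gap: 0.0444
```

Request:
{"op": "drive_tool", "data": {
  "plan": "-0.006 0.021 0 0 0 0 0; -0.004 0.014 0 0 0 0 0; -0.002 0.007 0 0 0 0 0; 0 0.002 0 0 0 0 0; 0 0 0 0 0 0 0"
}}

```text
clock: 31.9
ee_pos: [0.6046, 0.0908, 0.1494]
eef_rot: [0.714, 0.7, -0.0, -0.0]
contact_force: [0.7, 1.2, -1.6]
finger_gap: 0.0442
```

```bash
python3 - <<'E'
from h import *
go(.6065,.0915,.0368,-.021)
d=cap('wrist','w8')
E
```

```text
t 31.9 p [0.6046 0.0908 0.1494] F [ 0.7  1.2 -1.6] gap 0.0442
shift tool mm [  0.8   2.  112.6] turn [-0.07 -0.01  0.06]
```

View pics/w8.png

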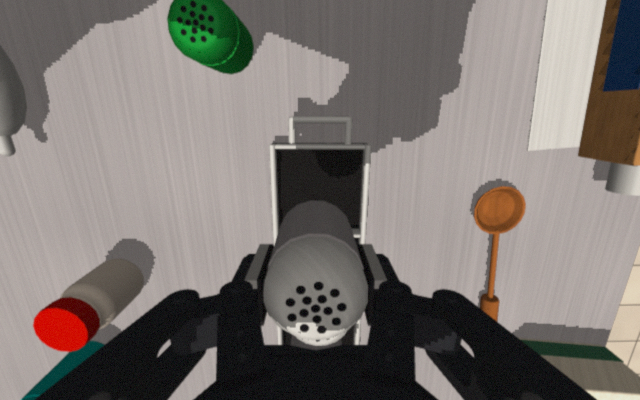

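The mini is over the end bay farthest from the pan. Lowering it.

Request:
{"op": "drive_tool", "data": {
  "plan": "0.001 0.002 0.02 0 0 0 0; 0 0 0.03 0 0 0 0; 0 0 0.03 0 0 0 0; 0 0 0.018 0 0 0 0; 0 0 0.006 0 0 0 0"
}}

```text
clock: 32.58
ee_pos: [0.6065, 0.0916, 0.0449]
eef_rot: [0.714, 0.7, -0.001, -0.001]
contact_force: [0.7, 0.5, -1.6]
finger_gap: 0.0443
```

Request:
{"op": "drive_tool", "data": {
  "plan": "0 0 0.002 0 0 0 0; 0 0 0.002 0 0 0 0; 0 0 0.0015 0 0 0 0; 0 0 0 0 0 0 0; 0 0 0 0 0 0 0"
}}

```text
clock: 33.2
ee_pos: [0.6073, 0.0914, 0.0405]
eef_rot: [0.714, 0.7, 0.0, 0.0]
contact_force: [-0.2, 0.2, -2.3]
finger_gap: 0.0444
```

Request:
{"op": "drive_tool", "data": {
  "plan": "0 0 0.0015 0 0 0 0; 0 0 0 0 0 0 0; 0 0 0 0 0 0 0; 0 0 0 0 0 0 0; 0 0 0 0 0 0 0"
}}

```text
clock: 33.83
ee_pos: [0.6072, 0.0914, 0.0388]
eef_rot: [0.714, 0.7, -0.0, -0.0]
contact_force: [0.7, -0.5, -1.9]
finger_gap: 0.0442
```

Request:
{"op": "drive_tool", "data": {
  "plan": "0 0 0.0015 0 0 0 0; 0 0 0 0 0 0 0; 0 0 0 0 0 0 0; 0 0 0 0 0 0 0; 0 0 0 0 0 0 0"
}}

```text
clock: 34.45
ee_pos: [0.6072, 0.0914, 0.0373]
eef_rot: [0.714, 0.7, -0.0, 0.0]
contact_force: [0.1, -0.7, -1.3]
finger_gap: 0.0443
```

Request:
{"op": "drive_tool", "data": {
  "plan": "0 0 0.001 0 0 0 0; 0 0 0 0 0 0 0; 0 0 0 0 0 0 0; 0 0 0 0 0 0 0; 0 0 0 0 0 0 0"
}}

```text
clock: 35.08
ee_pos: [0.6073, 0.0914, 0.0369]
eef_rot: [0.714, 0.7, 0.0, 0.0]
contact_force: [-1.7, 0.1, 5.3]
finger_gap: 0.044
```

Down. Release, lift and back away.

Request:
{"op": "drive_tool", "data": {
  "plan": "0 0 0 0 0 0 0.65; 0 0 0 0 0 0 0.8; 0 0 0 0 0 0 1; 0 0 0 0 0 0 1; 0 0 0 0 0 0 1"
}}

```text
clock: 35.7
ee_pos: [0.6072, 0.0914, 0.0362]
eef_rot: [0.714, 0.7, -0.0, 0.0]
contact_force: [-0.1, -0.4, 1.3]
finger_gap: 0.0858
```

Request:
{"op": "drive_tool", "data": {
  "plan": "0 0 0 0 0 0 1; 0 0 -0.025 0 0 0 1; 0 0 -0.045 0 0 0 1; 0 0 -0.05 0 0 0 1; 0 0 -0.045 0 0 0 1"
}}

```text
clock: 36.33
ee_pos: [0.6072, 0.0913, 0.2032]
eef_rot: [0.714, 0.7, 0.0, 0.0]
contact_force: [-0.0, 0.0, -1.1]
finger_gap: 0.0854
```

Request:
{"op": "drive_tool", "data": {
  "plan": "0.02 0 -0.01 0 0 0 1; 0.04 0 0 0 0 0 1; 0.05 0 0 0 0 0 1; 0.05 0 0 0 0 0 1; 0.03 0 0 0 0 0 1"
}}

```text
clock: 36.95
ee_pos: [0.609, 0.2866, 0.2094]
eef_rot: [0.712, 0.702, -0.001, -0.002]
contact_force: [0.9, 0.2, -0.7]
finger_gap: 0.0854
```

Request:
{"op": "drive_tool", "data": {
  "plan": "0 0 0 0 0 0 1; 0 0 0 0 0 0 1; 0 0 0 0 0 0 1; 0 0 0 0 0 0 1; 0 0 0 0 0 0 1"
}}

```text
clock: 37.58
ee_pos: [0.6113, 0.2806, 0.2115]
eef_rot: [0.715, 0.699, 0.0, 0.0]
contact_force: [-0.0, -0.4, 0.3]
finger_gap: 0.085
```

```bash
python3 - <<'E'
from h import *
for n in('scene','side'): 
    d=cap(n,n+'9')
    print(n,proj(d,[[.6012,-.173,.146],[.6024,-.0865,.121],[.605,.004,.101],[.607,.0914,.081]]).round(1).tolist())
A=ld('scene9')['image'][120:245,240:450];B=ld('side9')['image'][150:310,190:390]
cv2.imwrite('pics/f1.png',cv2.resize(A,None,fx=3.8,fy=3.8,interpolation=2));cv2.imwrite('pics/f2.png',cv2.resize(B,None,fx=3.7,fy=3.7,interpolation=2))
E
```

```text
scene [[279.0, 175.3], [301.7, 187.7], [325.4, 199.8], [348.8, 211.7]]
side [[360.2, 202.1], [340.3, 194.9], [321.4, 186.5], [304.5, 179.2]]
```

View pics/f1.png

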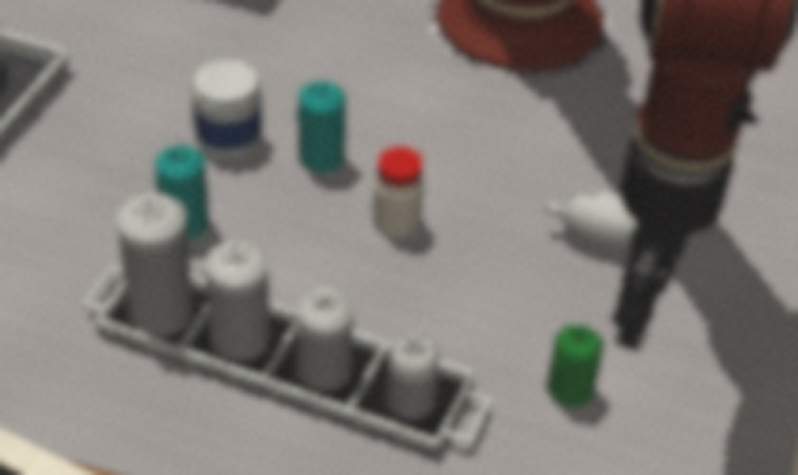

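View pics/f2.png

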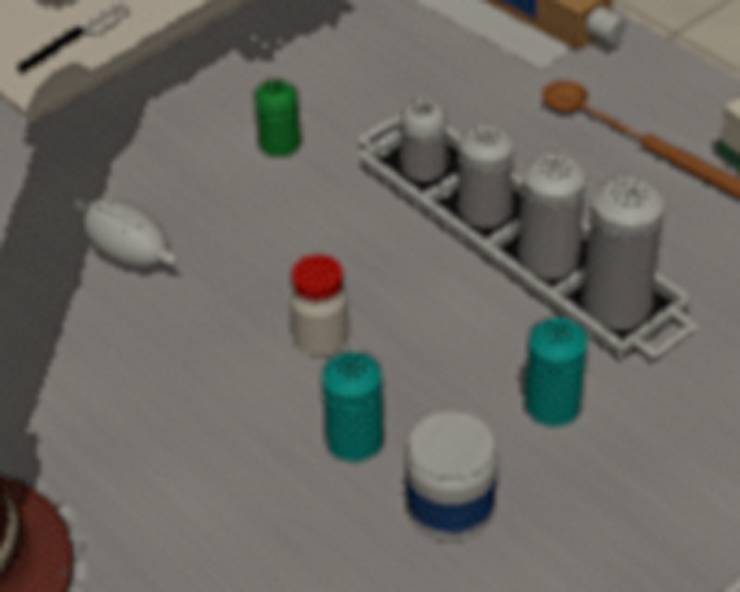

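Both views show all four shakers upright in their bays, descending in size away from the pan. In the side crop the tops are at (630,190), (555,165), (486,137) and (424,107). The other objects have not moved and the gripper is clear.

```bash
python3 -c "
from cell import robot
print(robot.finish_job(), robot.state()['clock'])"
```

```text
the job is handed in; nothing more can be done
the job is handed in; nothing more can be done
```

I put all four shakers upright in the tray, one per bay. Largest to smallest, they run from the end nearest the sheet pan (y < 0) to the far end. I lowered each one until the force reading showed it resting on the bay floor. For the medium one that contact was weak, so I went 0.5 mm further before letting go. I handed the job in at about 37.7 s.

In the last scene and side pictures, the four shakers stand well inside their bays and the gripper is clear. In the side view, the can, jar, potato, spoon and the turquoise and green look-alikes are where they began; I compared these by eye. No check failed. The only disagreement was 3 to 5 mm between the two fixed cameras on where the large and medium shakers stood, which I settled with the wrist camera before gripping.

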